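# Open the damp box and put the turned cup in

### The job

The brown cup standing on the round plaster bat has just been turned and must not dry out. Lift the lid of the wooden damp box up and over until it stays open by itself, then set the cup down upright on the plaster slab inside the box, clear of the cup that is already there. Leave the lid standing open and the other brown cups where they are: they follow later.

Things in the scene. Friction and masses are not known exactly. Their poses are not given: they have to be found in the camera images.
- damp_box: Wooden damp box, fixed on the table, 250 mm wide (its y), 150 mm deep (its x), walls 83 mm high and 10 mm thick, about 97 mm high with the lid shut. Origin: centre of its underside on the table. Its -x side is the front, which faces mostly to the robot's right; the lid is hinged along the opposite (+x) side, so its front edge swings up and over to the robot's left. Inside 130 x 230 mm; floor is a flat white plaster slab whose top lies 22 mm above the origin.
- damp_lid (a joint): Angle of the box's lid (rad): 0 shut, grows as the front edge rises, 1.95 fully open, leaning back on its stops. The lid weighs 0.45 kg and moves freely (lifting it by the knob takes about 2 N at first): let go below about 1.6 it falls shut, beyond about 1.7 it falls back onto the stops and stays. The lid is a 12 mm board with a 30 mm drop lip along its front edge. It turns about the horizontal axis through point lid_hinge along the box's y.
- lid_knob (a point): Centre of the grip of the brass knob on the middle of the lid's front lip: a disc 28 mm in diameter and 14 mm thick on a thin stem, its axis along the lid's x (sticking out to the front when shut, upwards when the lid stands open), centre 29 mm out from the lip. Moves with the lid: 204 mm from the hinge axis, 82 mm above the table when shut. It can be pinched from above between fingers that close along the box's y, and turns between them as the lid swings.
- lid_hinge (a point): Middle of the lid's hinge axis, 85 mm behind the box's centre (its +x) and 97 mm above the table; its y is the hinge axis. The axes turn with the lid (when shut they are the box's).
- bat: Round white plaster bat, fixed, 132 mm in diameter, 14 mm thick, lying flat on the table. Origin: centre of its underside. The cup to be put away stands on it.
- cup_center (a point): The cup to be put away: small brown round cup, standing upright on the bat, 52 mm across at its rim, 43 mm high, narrowing to 34 mm at its foot, hollow, about 0.08 kg. This point is its centre, half-way up (21.5 mm above its foot); z is its upright axis. Grip it from above across its outside near the rim.
- cup: The same cup; origin at the centre of its foot.
- box_cup_center (a point): Brown cup already standing in the box towards its +y end (the end nearer the robot), 54 mm across, 41 mm high; this point is its centre, half-way up (20.5 mm).
- spare_cup_a_center (a point): Low brown cup with a waist standing on the bare table, 58 mm across, 35 mm high; its centre. To be left alone.
- spare_cup_b_center (a point): Brown cup standing on the bare table, 54 mm across, 41 mm high; its centre. To be left alone.
Things that resemble listed ones, but are neither listed nor needed, are in the scene too. Leave any blue or purple look-alike of the cup alone.

How it is judged:
By the outcome, as a careful person would: the job done as asked, in the order asked, and still so for the second after the job is handed in, with the robot touching nothing.
It also fails if it takes over 67 s, if anything falls off the work surface, if the arm or the gripper's body presses on something with over 40 N, if the wrist force passes 120 N, or if a joint passes its speed limit or range.

### The arm

A 6-joint arm with a two-finger parallel gripper is mounted at the origin on the work surface; the furniture and walls round the work are solid. World frame = base frame: x ahead of the robot, y to its left, z up, the work surface at z = 0. Lengths are in m, angles in rad, forces in N, time in s.
With the tool pointing down it reaches from about 0.3 to 0.775 m from the base axis. Payload 14.6 kg.
Tool frame: the origin (TCP) lies midway between the tips of the shut fingers; the grasp point (between the pads) lies 19 mm behind it (ctrl.hold_point_z is the distance from the TCP to the grasp point, in m); z points along the fingers, x is the direction in which the jaws open and shut, and the axes are right-handed (so a half turn about z gives the same grasp; the last joint's range is limited). The gripper opens to 94 mm and grips with 3 to 60 N. Pads are 16 mm wide; open, the fingers measure 119 mm over their backs; the gripper's body (75 mm by 177 mm) begins 78 mm behind the grasp point.
Start: joints at [1.209, 0.3, 1.521, -0, 1.321, -0.067], TCP at [0.16, 0.526, 0.205] pointing down, gripper open.
Joint ranges: [-3.03, 3.03], [-0.79, 2.21], [0.23, 2.52], [-1.04, 4.18], [0, 3.07], [-2.55, 2.55]. Speed limits (rad/s): [2.22, 2.22, 2.57, 3.14, 3.14, 3.14].

### API

Orientations are given as [roll, pitch, yaw] about the fixed x, y, z axes, in that order (R = Rz(yaw) Ry(pitch) Rx(roll)).
In Python, from station import ctrl, viewer, ticket, nets gives the robot as it stands.
- The arm moves only by the tool carry_out, never from a script. Its argument "commands" is one flat list of numbers, 7 for each row, row after row: the closure, from -1 (fully open) to 1 (shut), so that 0 is half open, then the shift along the world's x, y, z in cm, then the turn, a rotation vector about the world's x, y, z in rad. In form: [gripper, tx, ty, tz, ax, ay, az, gripper, tx, ty, tz, ax, ay, az, ...]. A call has 1 to 12 rows; each row is the pose to reach, as a shift and turn from the pose measured when the call began; what a row does not reach only later rows make up. A row lasts 1/12 s, in which the tool goes at most 41.7 mm and 7.16 degrees, less where a joint would pass 70% of its speed; a pose out of reach is approached as far as the arm can. A call with a gripper value outside its range is refused whole. The fingers move at their own pace and stop on an object; "force" is the grip in N (left out, the last holds). Time passes only in rows, so rows that repeat a pose let the fingers close. It gives the time, the measured TCP pose, the force and the opening at its end, in the units of the state.
- ctrl.get_obs(): the state, without advancing time (a new reading comes with each control period).
- viewer.camera(name): name is "scene" or "top" or "wrist"; returns (picture, depth): 420x560x3 uint8, blue, green, red; 420x560 float32, m along the optical axis (not along the pixel's ray), 0 where there is no reading.
- viewer.camera_info(name): a dict with "fx", "fy", "cx", "cy" (pixels), "R" (3x3) and "t" (3): a world point X has camera coordinates R X + t. Camera axes: x right, y down, z forward; pixel columns grow to the right and rows downward; lengths in m; the calibration is good to about 2 mm. A picture is of the moment at which its call begins: read the wrist's pose just before it. camera_info takes no time and is no camera call; for the wrist camera it gives the pose at the moment of the call.
- ticket.hand_in(): hands the job in, once; it reports no verdict.
Trained networks look in the newest picture that a camera, given by its name, has taken for a name from the list of things; names that differ only in an ending like _2 or _b are one class to them, and where a whole thing is asked for, a point or a joint stands for the part that bears it (a point fixed in the world has none). Each returns a list of dicts, best first, with "confidence" (0 to 1); they miss things now and then, are a little off and sometimes report something else, mostly with a low value. They report only what shows in the picture. A call takes as long as a camera call. They do not tell look-alikes from the thing itself.
- nets.silhouettes(camera, thing): "region" (420x560 bool, what is visible of it) and "extent" ([left, top, right, bottom] in pixels, round what is visible of it).
The state is a dict: "time_s": time; "qpos": joint angles; "joint_vel": joint speeds; "tau": joint torques, N m; "ee_pos": TCP position; "eef_rot": TCP orientation; "force": force on the tool from outside, world axes, zero at the start; "moment": the same for the moment, N m; "grip_width": finger opening in m.
Only numpy, scipy, OpenCV 4.12 (cv2) and the standard library are available. Lean on these libraries where they do the work, as an engineer would, in place of code of your own. Each camera call takes 0.05 s, during which the arm holds its last target. There are 200 camera calls.

## Working session

There is one attempt and no reset: what is moved stays moved. The work goes in short steps, Python scripts to look and compute and a tool call to move; the robot and the scene stay as the last step left them, time stands still between calls to the robot, and variables do not carry over. Pictures are saved under pics/ and viewed, about 8 in all and at most 12, crops included, and the job is handed in when it is done.

Besides the shell and the picture viewer there is one more tool, called after "Call:" as name(argument=value, ...), one argument or row to a line, values as JSON. carry_out: Moves the arm, as the interface text tells. Its arguments: {"type":"object","properties":{"commands":{"type":"array","items":{"type":"number"}},"force":{"type":"number"}},"required":["commands"]}

```bash
mkdir -p pics
cat > h.py <<'E'
import numpy as np, cv2
from station import ctrl, viewer, ticket, nets
def shot(n,save=None):
    im,d=viewer.camera(n); ci=viewer.camera_info(n)
    if save: cv2.imwrite('pics/'+save,im)
    return im,d,ci
def pts(d,ci,mask=None):
    v,u=np.nonzero((d>0)&(mask if mask is not None else True)); z=d[v,u]
    C=np.stack([(u-ci['cx'])/ci['fx']*z,(v-ci['cy'])/ci['fy']*z,z],1)
    return (C-np.array(ci['t']))@np.array(ci['R'])
def proj(X,ci):
    c=np.array(ci['R'])@X+ci['t']; return c[:2]/c[2]*[ci['fx'],ci['fy']]+[ci['cx'],ci['cy']]
E
python3 - <<'E'
from h import *
np.set_printoptions(precision=3,suppress=True)
o=ctrl.get_obs(); print(o['time_s'],o['ee_pos'],o['eef_rot'],o['grip_width'])
ims=[]
for c in ['scene','top']:
    im,d,ci=shot(c); ims.append(im)
    for t in ['damp_box','lid_knob','bat','cup','box_cup_center','spare_cup_a_center']:
        for r in nets.silhouettes(c,t):
            if r['confidence']<.2: continue
            P=pts(d,ci,r['region'])
            if len(P): 
                top=P[P[:,2]>np.percentile(P[:,2],97)-.006]
                print(c,t,round(r['confidence'],2),r['extent'],'med',np.median(P,0),'min',np.percentile(P,2,0),'max',np.percentile(P,98,0),'topmid',(np.percentile(top,1,0)+np.percentile(top,99,0))/2)
cv2.imwrite('pics/a_scene.png',ims[0]);cv2.imwrite('pics/a_top.png',ims[1])
E
```

```text
0.0 [0.16  0.526 0.205] [-3.141  0.001  1.276] 0.09372060296855911
scene damp_box 0.73 [217.8, 126.4, 326.8, 211.8] med [ 0.496 -0.05   0.097] min [ 0.38  -0.107  0.014] max [0.626 0.078 0.11 ] topmid [0.509 0.012 0.108]
scene lid_knob 0.69 [218.0, 120.7, 327.5, 199.1] med [ 0.499 -0.032  0.098] min [ 0.382 -0.108  0.071] max [0.627 0.081 0.11 ] topmid [0.51  0.01  0.108]
scene bat 0.8 [242.3, 255.5, 303.7, 306.0] med [ 0.38  -0.321  0.014] min [ 0.328 -0.369  0.   ] max [ 0.45  -0.251  0.018] topmid [ 0.39  -0.308  0.016]
scene cup 0.97 [260.7, 249.9, 283.6, 280.6] med [ 0.391 -0.288  0.042] min [ 0.365 -0.323  0.017] max [ 0.411 -0.274  0.058] topmid [ 0.388 -0.298  0.057]
scene cup 0.95 [242.4, 217.4, 263.3, 245.4] med [ 0.392 -0.162  0.028] min [ 0.366 -0.195 -0.   ] max [ 0.413 -0.147  0.045] topmid [ 0.39  -0.171  0.042]
scene cup 0.73 [323.5, 196.5, 344.7, 218.2] med [ 0.618 -0.167  0.029] min [ 0.591 -0.194  0.005] max [ 0.638 -0.146  0.045] topmid [ 0.614 -0.171  0.042]
scene cup 0.61 [219.7, 124.2, 327.8, 199.2] med [ 0.5   -0.033  0.098] min [ 0.381 -0.108  0.068] max [0.6
[... 1577 characters left out ...]
0.383  0.044] topmid [ 0.579 -0.407  0.041]
top cup 0.66 [269.8, 240.9, 292.9, 263.8] med [ 0.392 -0.171  0.013] min [ 0.369 -0.194 -0.   ] max [ 0.415 -0.147  0.047] topmid [ 0.392 -0.172  0.045]
top spare_cup_a_center 0.68 [312.9, 224.9, 365.2, 280.9] med [ 0.391 -0.307  0.014] min [ 0.331 -0.366  0.009] max [ 0.45  -0.246  0.02 ] topmid [ 0.391 -0.306  0.018]
top spare_cup_a_center 0.59 [337.3, 148.4, 364.7, 176.0] med [ 0.61  -0.324  0.008] min [ 0.581 -0.351 -0.   ] max [ 0.634 -0.296  0.038] topmid [ 0.607 -0.322  0.036]
top spare_cup_a_center 0.48 [373.5, 162.4, 393.1, 186.7] med [ 0.582 -0.412  0.017] min [ 0.554 -0.432  0.001] max [ 0.603 -0.383  0.044] topmid [ 0.579 -0.407  0.042]
```

View pics/a_scene.png

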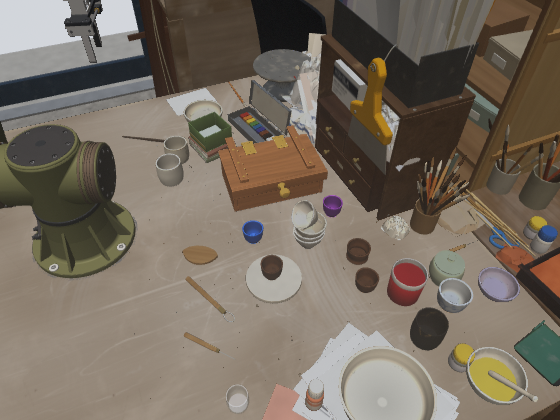

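View pics/a_top.png

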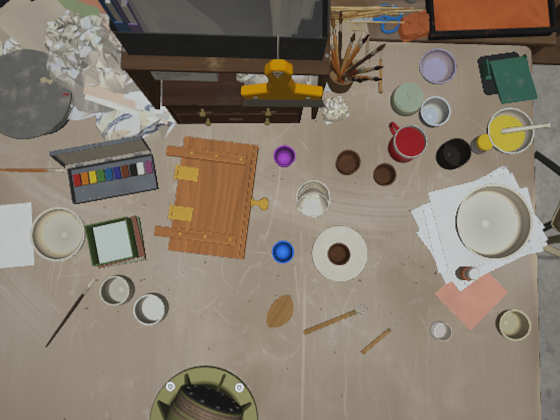

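The scene shows the lidded box (217–327, 126–211 in scene) with its knob at scene (284,189), top (260,204). Dark brown cups in top are at (338,254) on the bat, and (347,162) and (384,174) on the bare table, which are the spares. Blue (283,252) and purple (284,156) are look-alikes. The one standing on the round bat is the one meant.

Run:
```python
from h import *
np.set_printoptions(precision=3,suppress=True)
im,d,ci=shot('top'); 
m=np.zeros(d.shape,bool); m[125:265,145:275]=1
P=pts(d,ci,m)
for lo,hi in [(.09,.1),(.1,.115),(.085,.12)]:
    Q=P[(P[:,2]>lo)&(P[:,2]<hi)]; print(lo,len(Q),cv2.minAreaRect(Q[:,:2].astype(np.float32)), Q.mean(0))
m=np.zeros(d.shape,bool); m[192:216,247:274]=1
P=pts(d,ci,m); Q=P[(P[:,2]>.05)]
Q=Q[np.argsort(Q[:,1])]; 
for k in range(0,len(Q),4): print(Q[k],end=' ')
print(len(Q))
P=pts(d,ci); 
for a,b,n in [((.45,.56),(-.29,-.15),'bowls'),((.6,.95),(-.1,.3),'cab')]:
    S=P[(P[:,0]>a[0])&(P[:,0]<a[1])&(P[:,1]>b[0])&(P[:,1]<b[1])&(P[:,2]>.02)]; print(n,np.percentile(S,1,0),np.percentile(S,99,0))
S=P[(P[:,2]>.13)&(P[:,1]>-.5)&(P[:,1]<.35)&(P[:,0]>.2)]; print('tall minx',np.percentile(S[:,0],.5),[ (round(y,2),S[abs(S[:,1]-y)<.03][:,0].min()) for y in np.arange(-.35,.35,.1) if (abs(S[:,1]-y)<.03).any()])
im2,d2,ci2=shot('scene')
a=cv2.resize(im[130:280,140:400],None,fx=3,fy=3,interpolation=3); cv2.imwrite('pics/crop1.png',a[:590])
m=np.zeros(d2.shape,bool); m[178:202,272:295]=1
Q=pts(d2,ci2,m); Q=Q[(Q[:,2]>.055)&(Q[:,1]<-.105)]; print('scene knob',len(Q),Q.min(0) if len(Q) else '',Q.max(0))
```

```text
0.09 6403 ((0.5064594149589539, -0.02387307584285736), (0.22199667990207672, 0.27200716733932495), 77.84947204589844) [ 0.507 -0.017  0.097]
0.1 2795 ((0.508267343044281, -0.012280464172363281), (0.23176617920398712, 0.2558128237724304), 84.32953643798828) [0.509 0.008 0.105]
0.085 9273 ((0.5092215538024902, -0.01587069034576416), (0.23872292041778564, 0.2589014768600464), 84.32953643798828) [ 0.507 -0.011  0.099]
[ 0.49  -0.134  0.092] [ 0.497 -0.134  0.093] [ 0.507 -0.133  0.085] [ 0.492 -0.132  0.095] [ 0.501 -0.132  0.097] [ 0.488 -0.13   0.095] [ 0.492 -0.129  0.094] [ 0.501 -0.129  0.094] [ 0.486 -0.127  0.09 ] [ 0.484 -0.127  0.085] [ 0.501 -0.127  0.095] [ 0.512 -0.127  0.081] [ 0.492 -0.125  0.096] [ 0.498 -0.125  0.099] [ 0.508 -0.125  0.091] [ 0.49  -0.123  0.094] [ 0.495 -0.123  0.09 ] [ 0.506 -0.122  0.093] [ 0.486 -0.121  0.087] [ 0.495 -0.12   0.092] [ 0.509 -0.12   0.086] [ 0.494 -0.118  0.094] [ 0.501 -0.118  0.092] [ 0.489 -0.116  0.083] [ 0.495 -0.116  0.086] [ 0.499 -0.114  0.091] [ 0.504 -0.113  0.083] [ 0.499 -0.111  0.086] [ 0.495 -0.109  0.084] [ 0.499 -0.107 
[... 603 characters left out ...]
5] [ 0.469 -0.09   0.095] [ 0.484 -0.09   0.096] [ 0.493 -0.089  0.096] [ 0.5   -0.089  0.096] [ 0.511 -0.089  0.096] [ 0.52  -0.089  0.095] 245
bowls [ 0.474 -0.274  0.051] [ 0.553 -0.199  0.14 ]
cab [ 0.604 -0.097  0.029] [0.906 0.295 0.532]
tall minx 0.6852784055417502 [(np.float64(-0.35), np.float64(0.7426030554445096)), (np.float64(-0.25), np.float64(0.506757020017822)), (np.float64(-0.15), np.float64(0.6775010342152928)), (np.float64(-0.05), np.float64(0.6947095896415912)), (np.float64(0.05), np.float64(0.6926893232547429)), (np.float64(0.15), np.float64(0.7096712655721176)), (np.float64(0.25), np.float64(0.7147542723880196))]
scene knob 98 [ 0.483 -0.137  0.074] [ 0.509 -0.105  0.098]
```

View pics/crop1.png

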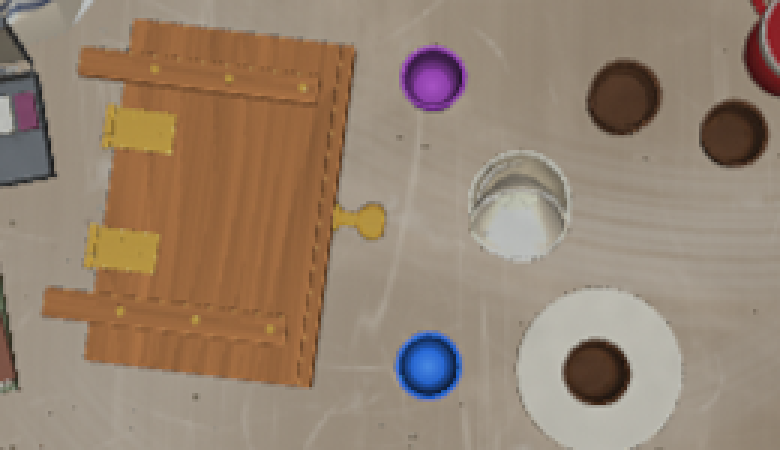

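Knob is at about (0.497, −0.1265, 0.082). The box yaw is about 84.3°, so the hinge is at about (0.517, 0.076, 0.097). The crop confirms the brown cup on the bat at crop (597,371). I'll go above the knob with the jaws along world x, turned −0.1.

Call:
carry_out(
  commands=[-0.3,33.7,-65.3,0,0,0,-1.376,-0.3,33.7,-65.3,0,0,0,-1.376,-0.3,33.7,-65.3,0,0,0,-1.376,-0.3,33.7,-65.3,0,0,0,-1.376,-0.3,33.7,-65.3,0,0,0,-1.376,-0.3,33.7,-65.3,0,0,0,-1.376,-0.3,33.7,-65.3,0,0,0,-1.376,-0.3,33.7,-65.3,0,0,0,-1.376,-0.3,33.7,-65.3,0,0,0,-1.376,-0.3,33.7,-65.3,0,0,0,-1.376,-0.3,33.7,-65.3,0,0,0,-1.376,-0.3,33.7,-65.3,0,0,0,-1.376],
)

```text
time_s: 1.8
ee_pos: [0.3896, 0.0799, 0.2058]
eef_rot: [-3.141, -0.001, -0.109]
force: [0.5, 0.2, -0.5]
grip_width: 0.061
```

Call:
carry_out(
  commands=[-0.3,10.7,-20.6,-2,0,0,0.009,-0.3,10.7,-20.6,-2,0,0,0.009,-0.3,10.7,-20.6,-2,0,0,0.009,-0.3,10.7,-20.6,-2,0,0,0.009,-0.3,10.7,-20.6,-2,0,0,0.009,-0.3,10.7,-20.6,-2,0,0,0.009,-0.3,10.7,-20.6,-2,0,0,0.009,-0.3,10.7,-20.6,-2,0,0,0.009],
)

```text
time_s: 2.47
ee_pos: [0.4965, -0.1269, 0.1852]
eef_rot: [-3.141, 0.0, -0.101]
force: [-0.2, 0.3, 0.3]
grip_width: 0.0608
```

Run:
```python
from h import *
np.set_printoptions(precision=3,suppress=True)
o=ctrl.get_obs();print(o['ee_pos'],o['eef_rot'],o['grip_width'])
im,d,ci=shot('wrist','w1.png')
P=pts(d,ci); S=P[(P[:,2]>.06)&(P[:,2]<.105)&(P[:,1]<-.112)&(P[:,1]>-.16)&(abs(P[:,0]-.497)<.03)]
print(len(S),np.percentile(S,2,0),np.percentile(S,98,0))
L=P[(P[:,2]>.09)&(P[:,2]<.103)&(P[:,1]<-.06)]
# front edge of the lid
e=[]
for x in np.arange(.40,.62,.01):
    q=L[abs(L[:,0]-x)<.005]
    if len(q)>20 and abs(x-.497)>.03: e.append((x,np.percentile(q[:,1],1)))
e=np.array(e); print(np.polyfit(e[:,0],e[:,1],1) if len(e)>3 else '',e.T)
```

```text
[ 0.496 -0.127  0.185] [-3.141  0.    -0.101] 0.06076872604429234
692 [ 0.483 -0.132  0.083] [ 0.507 -0.113  0.097]
[-0.13  -0.038] [[ 0.4    0.41   0.42   0.43   0.44   0.45   0.46   0.53   0.54   0.55
   0.56   0.57   0.58   0.59   0.6    0.61 ]
 [-0.086 -0.087 -0.088 -0.089 -0.089 -0.09  -0.092 -0.223 -0.099 -0.1
  -0.101 -0.102 -0.104 -0.105 -0.106 -0.106]]
```

View pics/w1.png

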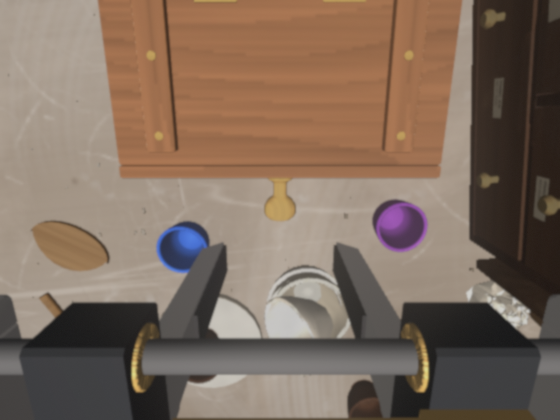

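Call:
carry_out(
  commands=[-0.3,0,0,-8,0,0,0,-0.3,0,0,-10,0,0,0,-0.3,0,0,-12.2,0,0,0,-0.3,0,0,-12.2,0,0,0,-0.3,0,0,-12.2,0,0,0,1,0,0,-12.2,0,0,0,1,0,0,-12.2,0,0,0,1,0,0,-12.2,0,0,0,1,0,0,-12.2,0,0,0,1,0,0,-12.2,0,0,0],
  force=15,
)

```text
time_s: 3.35
ee_pos: [0.4967, -0.1261, 0.0645]
eef_rot: [-3.141, -0.002, -0.1]
force: [-0.4, 0.1, -1.1]
grip_width: 0.0314
```

Run:
```python
from h import *
o=ctrl.get_obs(); p=np.array(o['ee_pos']); print(p,o['force'],o['grip_width'])
bx=np.array([.1,.995])
for th in np.arange(.15,2.0,.15):
    a=th-.0736; r=.204; f=r*np.cos(.0736)-r*np.cos(a); u=r*np.sin(a)+r*np.sin(.0736)
    print(round(th,2),np.round(np.r_[bx*f,u]*100,1))
```

```text
[ 0.49669177 -0.12609141  0.06453795] [-0.35896048  0.11623311 -1.08760971] 0.03142861219309972
0.15 [0.  0.  3.1]
0.3 [0.  0.5 6.1]
0.45 [0.1 1.4 9. ]
0.6 [ 0.3  2.7 11.7]
0.75 [ 0.4  4.4 14.3]
0.9 [ 0.7  6.5 16.5]
1.05 [ 0.9  8.9 18.4]
1.2 [ 1.2 11.5 19.9]
1.35 [ 1.4 14.4 21. ]
1.5 [ 1.7 17.3 21.7]
1.65 [ 2.  20.4 21.9]
1.8 [ 2.4 23.4 21.7]
1.95 [ 2.6 26.4 21. ]
```

Call:
carry_out(
  commands=[1,0,0,0,0,0,0,1,0,0,0,0,0,0,1,0,0,0,0,0,0,1,0,0,1.5,0,0,0,1,0,0,3.1,0,0,0,1,0,0.2,4.6,0,0,0,1,0,0.5,6.1,0,0,0,1,0,0.5,6.1,0,0,0],
  force=20,
)

```text
time_s: 4.02
ee_pos: [0.4972, -0.1209, 0.1277]
eef_rot: [3.142, -0.004, -0.1]
force: [0.5, -0.9, -1.5]
grip_width: 0.0272
```

Call:
carry_out(
  commands=[1,0.1,0.5,1.4,0,0,0,1,0.1,0.9,2.8,0,0,0,1,0.2,1.5,4.2,0,0,0,1,0.3,2.2,5.5,0,0,0,1,0.4,3.0,6.9,0,0,0,1,0.4,3.9,8.1,0,0,0,1,0.5,4.9,9.2,0,0,0,1,0.7,6.0,10.3,0,0,0,1,0.8,7.2,11.2,0,0,0,1,0.9,8.4,12.1,0,0,0,1,1.0,9.7,13.0,0,0,0,1,1.2,11.0,13.7,0,0,0],
)

```text
time_s: 5.02
ee_pos: [0.5085, -0.0098, 0.2649]
eef_rot: [3.142, -0.001, -0.1]
force: [-8.0, 1.0, -4.1]
grip_width: 0.0276
```

Call:
carry_out(
  commands=[1,0,1.4,0.6,0,0,0,1,0.1,2.8,1.0,0,0,0,1,0.2,4.2,1.4,0,0,0,1,0.3,5.7,1.7,0,0,0,1,0.4,7.2,1.9,0,0,0,1,0.5,8.8,1.9,0,0,0,1,0.7,10.3,1.8,0,0,0,1,0.8,11.8,1.7,0,0,0,1,0.9,12.9,1.5,0,0,0,1,0.9,12.9,1.5,0,0,0],
)

```text
time_s: 5.85
ee_pos: [0.5215, 0.1206, 0.2814]
eef_rot: [-3.14, -0.013, -0.099]
force: [30.4, -4.0, 1.8]
grip_width: 0.0278
```

Call:
carry_out(
  commands=[0.2,0,0,0,0,0,0,-0.2,0,0,0,0,0,0,-0.2,0,0,0,0,0,0,-0.2,0,0,0,0,0,0,-0.2,0,0,2,0,0,0,-0.2,0,0,5,0,0,0,-0.2,0,0,6,0,0,0,-0.2,0,0,6,0,0,0],
)

```text
time_s: 6.52
ee_pos: [0.5219, 0.1207, 0.3438]
eef_rot: [-3.139, -0.017, -0.099]
force: [0.1, 0.9, -0.7]
grip_width: 0.0563
```

Run:
```python
from h import *
np.set_printoptions(precision=3,suppress=True)
o=ctrl.get_obs();print(o['ee_pos'],o['eef_rot'],o['grip_width'],o['force'],o['qpos'])
im,d,ci=shot('top'); im2,d2,ci2=shot('scene')
cv2.imwrite('pics/b.png',np.hstack([im[100:330,100:400],im2[60:290,170:470]]))
for c,dd,cc in (('top',d,ci),('scene',d2,ci2)):
  for t in ['box_cup_center','cup']:
    for r in nets.silhouettes(c,t):
        if r['confidence']<.2: continue
        P=pts(dd,cc,r['region']); top=P[P[:,2]>np.percentile(P[:,2],97)-.006]
        print(c,t,round(r['confidence'],2),np.array(r['extent']),'topmid',(np.percentile(top,1,0)+np.percentile(top,99,0))/2)
P=pts(d,ci); S=P[(abs(P[:,0]-.51)<.15)&(abs(P[:,1]+.0)<.12)]
F=S[(S[:,2]>.017)&(S[:,2]<.027)]; print('floor',cv2.minAreaRect(F[:,:2].astype(np.float32)))
S=P[(abs(P[:,0]-.51)<.15)&(P[:,1]>.05)&(P[:,1]<.25)&(P[:,2]>.12)]; print('lid',np.percentile(S,1,0),np.percentile(S,99,0))
```

```text
[0.522 0.121 0.344] [-3.139 -0.017 -0.099] 0.056272841930664536 [ 0.144  0.855 -0.714] [ 0.16   0.192  1.339 -0.002  1.593  0.259]
top box_cup_center 0.57 [196.2 223.1 217.8 245. ] topmid [0.426 0.001 0.064]
top cup 0.76 [272.2 145.2 293.4 167.8] topmid [ 0.616 -0.169  0.044]
top cup 0.62 [270.2 238.5 296.6 262.7] topmid [ 0.392 -0.171  0.045]
top cup 0.59 [328.4 244.5 350.5 265.4] topmid [ 0.389 -0.298  0.057]
scene box_cup_center 0.77 [231.7 167.9 253.5 186.6] topmid [ 0.425 -0.001  0.062]
scene cup 0.79 [241.9 219.5 262.8 242. ] topmid [ 0.391 -0.171  0.043]
scene cup 0.75 [260.  253.8 283.3 279.1] topmid [ 0.388 -0.299  0.056]
scene cup 0.7 [323.8 196.4 344.8 219.9] topmid [ 0.615 -0.169  0.043]
floor ((0.5065793991088867, -0.01263071596622467), (0.14124846458435059, 0.23890447616577148), 84.15000915527344)
lid [0.363 0.052 0.127] [0.639 0.169 0.668]
```

View pics/b.png

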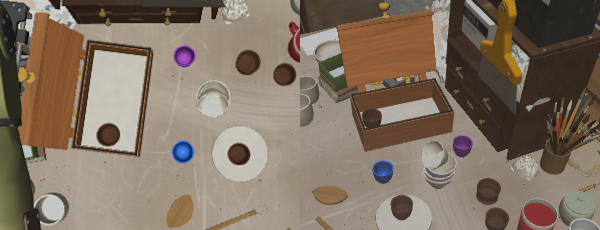

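Lid stands open (scene crop: leaning back, knob at (385,8)). Box cup is at (0.426, 0.000), and the free floor is on the +x side of it. Next I go above the cup at (0.389, −0.298).

Call:
carry_out(
  commands=[-1,-13.3,-41.9,0,0,0,-0.8,-1,-13.3,-41.9,0,0,0,-0.8,-1,-13.3,-41.9,0,0,0,-0.8,-1,-13.3,-41.9,0,0,0,-0.8,-1,-13.3,-41.9,0,0,0,-0.8,-1,-13.3,-41.9,0,0,0,-0.8,-1,-13.3,-41.9,0,0,0,-0.8,-1,-13.3,-41.9,0,0,0,-0.8,-1,-13.3,-41.9,-4,0,0,-0.8,-1,-13.3,-41.9,-8,0,0,-0.8,-1,-13.3,-41.9,-16,0,0,-0.8,-1,-13.3,-41.9,-16,0,0,-0.8],
)

```text
time_s: 7.82
ee_pos: [0.3908, -0.2883, 0.2156]
eef_rot: [-3.141, -0.012, -0.901]
force: [0.9, -0.3, -0.1]
grip_width: 0.0942
```

Run:
```python
from h import *
np.set_printoptions(precision=3,suppress=True)
o=ctrl.get_obs();print(o['ee_pos'],o['eef_rot'],o['grip_width'])
im,d,ci=shot('wrist','w2.png')
for t in ['cup','bat']:
  for r in nets.silhouettes('wrist',t):
    P=pts(d,ci,r['region']); 
    if len(P)<20: continue
    top=P[P[:,2]>np.percentile(P[:,2],97)-.006]
    print(t,round(r['confidence'],2),np.array(r['extent']),'topmid',(np.percentile(top,1,0)+np.percentile(top,99,0))/2,np.ptp(top,axis=0))
```

```text
[ 0.391 -0.288  0.216] [-3.141 -0.012 -0.901] 0.09422460338950996
cup 0.67 [259.8 177.4 310.  228.2] topmid [ 0.383 -0.297  0.047] [0.051 0.052 0.008]
cup 0.67 [162.   93.8 213.4 150. ] topmid [ 0.385 -0.169  0.034] [0.052 0.051 0.007]
bat 0.96 [231.6 137.7 348.  246.2] topmid [ 0.385 -0.304  0.006] [0.131 0.131 0.048]
```

View pics/w2.png

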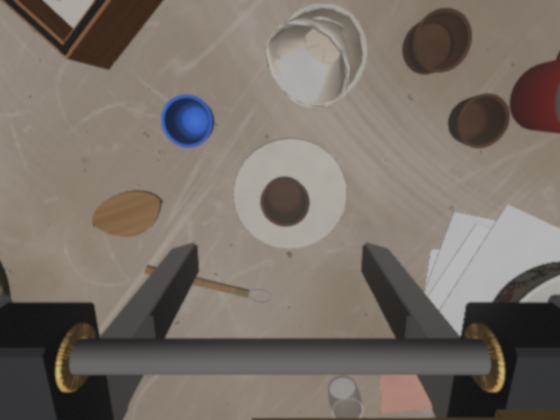

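Cup is in the wrist view at (285,201), centred on the bat and clear of the bowls. Descending and gripping.

Call:
carry_out(
  commands=[-1,-0.3,-1.0,-2,0,0,0,-1,-0.3,-1.0,-6,0,0,0,-1,-0.3,-1.0,-10,0,0,0,-1,-0.3,-1.0,-14,0,0,0,-1,-0.3,-1.0,-17,0,0,0,-1,-0.3,-1.0,-18.4,0,0,0,-1,-0.3,-1.0,-18.4,0,0,0,1,-0.3,-1.0,-18.4,0,0,0,1,-0.3,-1.0,-18.4,0,0,0,1,-0.3,-1.0,-18.4,0,0,0,1,-0.3,-1.0,-18.4,0,0,0,1,-0.3,-1.0,-18.4,0,0,0],
  force=15,
)

```text
time_s: 8.97
ee_pos: [0.3883, -0.2969, 0.0328]
eef_rot: [-3.142, -0.008, -0.901]
force: [-0.6, -0.8, -0.1]
grip_width: 0.0643
```

Call:
carry_out(
  commands=[1,0,0,0,0,0,0,1,0,0,0,0,0,0,1,0,0,0,0,0,0,1,0,0,0,0,0,0,1,0,0,1,0,0,0,1,0,0,2,0,0,0,1,0,0,3,0,0,0,1,0,0,3,0,0,0],
)

```text
time_s: 9.63
ee_pos: [0.3891, -0.2976, 0.0652]
eef_rot: [-3.141, -0.011, -0.901]
force: [-0.0, 0.3, -1.3]
grip_width: 0.0501
```

Call:
carry_out(
  commands=[1,0,0,4,0,0,0,1,0,0,8,0,0,0,1,0,0,12,0,0,0.1,1,2,2,16,0,0,0.2,1,4,5,18.5,0,0,0.3,1,6,8,18.5,0,0,0.4,1,8,11,18.5,0,0,0.5,1,10,14,18.5,0,0,0.6,1,11,17,18.5,0,0,0.7,1,12,20,18.5,0,0,0.8,1,14,23,18.5,0,0,0.8,1,15.1,25.5,18.5,0,0,0.8],
)

```text
time_s: 10.63
ee_pos: [0.5409, -0.0404, 0.2503]
eef_rot: [-3.141, -0.011, -0.099]
force: [0.4, -0.4, -1.1]
grip_width: 0.0498
```

Call:
carry_out(
  commands=[1,-0.1,1.5,0,0,0,0,1,-0.1,2.7,0,0,0,0,1,-0.1,2.7,-4,0,0,0,1,-0.1,2.7,-8,0,0,0,1,-0.1,2.7,-11,0,0,0,1,-0.1,2.7,-12.5,0,0,0,1,-0.1,2.7,-12.5,0,0,0],
)

```text
time_s: 11.22
ee_pos: [0.538, -0.0136, 0.122]
eef_rot: [-3.141, -0.005, -0.1]
force: [-0.3, 0.2, 0.1]
grip_width: 0.0502
```

Run:
```python
from h import *
np.set_printoptions(precision=3,suppress=True)
o=ctrl.get_obs();print(o['ee_pos'],o['grip_width'],o['force'])
ims=[]
for c in ['scene','wrist']:
  im,d,ci=shot(c); ims.append(im)
  for r in nets.silhouettes(c,'cup'):
    P=pts(d,ci,r['region']); print(c,round(r['confidence'],2),np.array(r['extent']),np.percentile(P,2,0),np.percentile(P,98,0))
cv2.imwrite('pics/c.png',np.hstack([cv2.resize(ims[0][80:260,200:380],(400,400)),cv2.resize(ims[1],(400,400))]))
```

```text
[ 0.538 -0.014  0.122] 0.05015856822590678 [-0.272  0.166  0.073]
scene 0.91 [275.9 137.4 296.  157.4] [ 0.516 -0.04   0.114] [0.56  0.01  0.148]
scene 0.9 [244.2 217.9 263.6 244.9] [ 0.366 -0.195 -0.   ] [ 0.413 -0.133  0.045]
scene 0.61 [324.2 195.1 345.  216.7] [ 0.591 -0.194  0.   ] [ 0.639 -0.145  0.045]
wrist 0.6 [229.7 219.9 330.6 324.4] [ 0.516 -0.038  0.111] [0.561 0.01  0.152]
```

View pics/c.png

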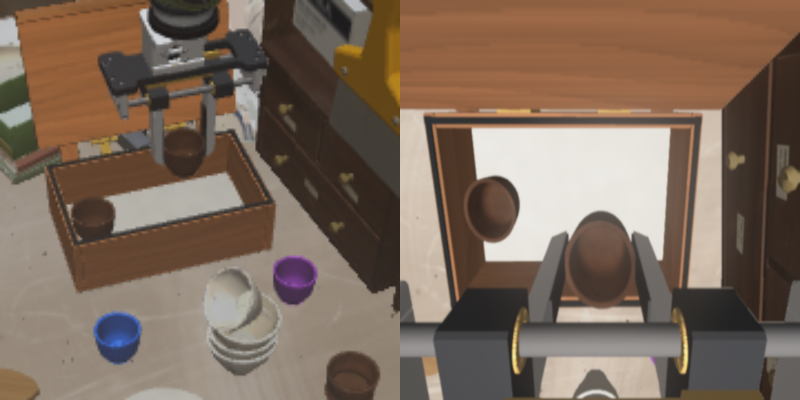

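Cup is upright in the jaws over free floor (scene crop (182,152), wrist crop (600,255)), and clear of the box cup at (93,217). Lowering 8 cm onto the slab.

Call:
carry_out(
  commands=[1,0,0,-2,0,0,0,1,0,0,-4,0,0,0,1,0,0,-6,0,0,0,1,0,0,-7,0,0,0,1,0,0,-7.6,0,0,0,1,0,0,-8.0,0,0,0,1,0,0,-8.1,0,0,0,1,0,0,-8.1,0,0,0],
)

```text
time_s: 12.08
ee_pos: [0.5411, -0.0137, 0.0468]
eef_rot: [-3.141, -0.015, -0.1]
force: [0.3, 0.1, -0.9]
grip_width: 0.0498
```

Call:
carry_out(
  commands=[1,0,0,-0.3,0,0,0,1,0,0,-0.5,0,0,0,1,0,0,-0.6,0,0,0,1,0,0,-0.6,0,0,0],
)

```text
time_s: 12.42
ee_pos: [0.5413, -0.0137, 0.0413]
eef_rot: [-3.141, -0.016, -0.1]
force: [-1.0, -0.2, 2.4]
grip_width: 0.0502
```

Light contact (+2.4 N up). Releasing and rising.

Call:
carry_out(
  commands=[0.0,0,0,0,0,0,0,-0.3,0,0,0,0,0,0,-0.5,0,0,0,0,0,0,-0.5,0,0,0,0,0,0,-0.5,0,0,1,0,0,0,-0.5,0,0,3,0,0,0,-0.5,0,0,6,0,0,0,-0.5,0,0,10,0,0,0,-0.5,0,-3,14,0,0,0,-0.5,0,-7,16,0,0,0,-0.5,0,-11,18,0,0,0,-0.5,0,-14,18,0,0,0],
)

```text
time_s: 13.42
ee_pos: [0.5419, -0.154, 0.2256]
eef_rot: [3.141, -0.021, -0.098]
force: [1.2, -0.0, -0.5]
grip_width: 0.0705
```

Run:
```python
from h import *
np.set_printoptions(precision=3,suppress=True)
ims=[]
for c in ['scene','top','wrist']:
  im,d,ci=shot(c); ims.append(im)
  for t in ['cup','spare_cup_a_center'][:1 if c=='wrist' else 2]:
   for r in nets.silhouettes(c,t):
    if r['confidence']<.3: continue
    P=pts(d,ci,r['region']); print(c,t,round(r['confidence'],2),np.percentile(P,2,0),np.percentile(P,98,0))
cv2.imwrite('pics/d.png',np.hstack([cv2.resize(ims[0][60:260,200:400],(400,400)),cv2.resize(ims[2],(400,400))]))
print(ctrl.get_obs()['time_s'],ctrl.get_obs()['force'])
```

```text
scene cup 0.78 [ 0.591 -0.194  0.004] [ 0.638 -0.145  0.045]
scene cup 0.76 [ 0.366 -0.195  0.   ] [ 0.413 -0.147  0.045]
scene cup 0.66 [ 0.399 -0.027  0.03 ] [0.449 0.025 0.068]
scene spare_cup_a_center 0.98 [ 0.579 -0.349  0.001] [ 0.641 -0.293  0.037]
top cup 0.78 [ 0.483 -0.072  0.022] [0.569 0.009 0.545]
top cup 0.55 [ 0.369 -0.193  0.002] [ 0.412 -0.169  0.046]
top cup 0.41 [0.399 0.064 0.112] [0.643 0.143 0.297]
top spare_cup_a_center 0.88 [ 0.581 -0.347 -0.   ] [ 0.633 -0.296  0.038]
wrist cup 0.88 [ 0.518 -0.039  0.025] [0.564 0.008 0.066]
wrist cup 0.73 [ 0.366 -0.194  0.003] [ 0.414 -0.147  0.044]
wrist cup 0.65 [ 0.591 -0.193  0.003] [ 0.636 -0.145  0.043]
13.8167 [-0.124 -0.164 -0.015]
```

View pics/d.png

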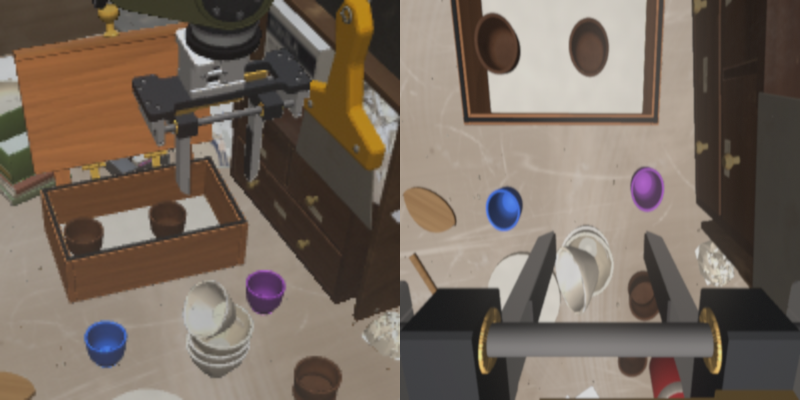

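The cup stands upright on the slab (scene crop (168,216), wrist crop (589,47)) with a clear gap to the box cup (497,42). Its rim is at z 0.066, which is 22 + 43 mm. The lid leans open and the gripper touches nothing.

```bash
python3 -c "
from station import ticket
print(ticket.hand_in())"
```

```text
the job is handed in; nothing more can be done
None
```

I opened the damp box's lid by its knob past the balance point until it rested on its stops. I then moved the brown cup from the bat to the plaster slab and handed the job in at about 14 s.

- **Cup:** it stands upright at about (0.541, −0.015). Its rim measured 66 mm high, against 65 mm expected on the slab. Its centre is about 115 mm from the cup already in the box.
- **Lid and other cups:** the lid was still standing open. The waisted spare cup, the blue and purple look-alikes and the cup in the box read where they were before. I did not measure the second spare cup at the end; nothing was moved near it.
- **Robot:** the gripper was clear of everything, with about 0 N on the tool.
- **Disagreements:** while I held the knob near the end of the swing, the wrist force reached about 30 N sideways; it went when I let go. The close-up wrist view put the cup about 5 mm away in x and 10 mm too low. I used the fixed cameras' position instead, and the grip held.

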